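Jack up the microscope plate and hold it

TASK

Pull the drawer of the small white cabinet out to its stop, take out the little lever jack and stand it on the bench so that its round saddle is centred right under the round-ended lift lug of the microscope's base plate, then let go of it. Then press the jack's handle fully down with the fingers so that the jack lifts the plate's front edge, and finish while still holding the handle down, so that a colleague can change the front feet; nothing but the jack and the rear rail may carry the plate, do not bump the microscope, and leave the other things on the bench where they are.

Things in the scene. Friction and masses are not known exactly. Their poses are not given: they have to be found in the camera images.
- cabinet: White bench cabinet with one drawer, 300 wide (its y) x 210 deep (its x) x 101 mm high, standing on the bench at a varying place and yaw. Origin: middle of the lower edge of its front face, at bench height; its x axis points from the front into the cabinet, z up. An open grey slide box lies loose on its top, at least 45 mm behind the front.
- drawer (a joint): How far the drawer is pulled out along the cabinet's -x, in m: 0 shut (at the start), 0.165 at its stop; about 1.5 N friction. Inside it is 173 (x) x 260 mm (y); its floor is 14 mm, side walls 63 mm and front panel 91 mm above the bench. At the stop nearly all of its inside lies clear in front of the cabinet.
- drawer_handle (a point): Middle of the drawer's bar handle: a level round steel bar 12 mm thick, 110 mm long along the cabinet's y, 80 mm above the bench, its axis 40 mm out from the drawer front panel; cabinet top is 21 mm higher than the bar's axis. Moves with the drawer.
- jack: Loose dark steel lever jack, about 0.65 kg, upright in the drawer, saddle end to the cabinet's -y; hidden while the drawer is shut. Origin: middle of its underside; +x to the saddle end, z up. Base from x = -107 to +98 mm, 56 wide, 8 thick. Gripping block with flat sides: x = -20 to +26 mm, 40 mm wide (y), up to z = 58 mm. Greatest height 74 mm (raised handle). Centre of mass near the block.
- saddle_top (a point): Centre of the top of the jack's saddle, a round steel disc 36 mm across, at x = +75 mm, z = 40 mm in the jack's frame with the handle up; it rises straight up to z = 60 mm as the handle goes fully down.
- jack_handle (a joint): Angle of the jack's handle in rad: 0 raised (sprung, at the start), 0.42 fully down at its stop; the saddle rises 47.6 mm per rad. Hinge along the jack's y at x = -6, z = 38 mm. Spring and load push it back up when let go; pressing the end pad takes about 3 N at first and 9 to 18 N fully down under load.
- handle_pad (a point): Middle of the upper face of the rubber pad at the end of the jack's handle: 36 mm along the handle, 50 mm wide, 10 mm thick. With the handle up it lies at x = -93, z = 68 mm in the jack's frame, slanting up to the rear by 0.28 rad; fully down at x = -98, z = 30 mm, slanting down to the rear by 0.14 rad.
- microscope: Fixed rear rail with a hinged aluminium plate (245 deep, 260 wide, 12 mm thick, underside 48 mm up) that bears a white microscope, about 420 mm high. Origin: on the bench under the lift lug; x points from the lug to the rail, z up. Plate's front edge at x = 25 mm, y = -150 to +110; microscope from x = 80; two rubber front feet 36 mm across at x = 55, y = 85 and -125 mm.
- lift_pad (a point): Centre of the underside of the lift lug: a round-ended lug 36 mm wide, 12 mm thick, standing 43 mm out from the plate's front edge towards the robot, with a small round steel boss on its top; underside 48 mm above the bench, 60 mm with the jack fully pumped; it presses down with 10 to 20 N. (A narrower square lug, 22 mm wide, 100 mm to the microscope's -y, is not the lift point.)
- petri_stack: Stack of clear dishes, 88 mm across, 43 mm high, loose between the cabinet and the microscope; origin at the middle of its underside. Leave alone.
- reagent_bottle: Glass bottle with blue cap, 68 mm across, 150 mm high, loose, towards the back; origin at the middle of its underside. Leave alone.
- slide_box: Open grey box 75 x 110 x 30 mm, loose on top of the cabinet; origin at the middle of its underside. Leave alone.
- mouse: White computer mouse 100 x 58 x 32 mm, loose at the right; origin at the middle of its underside. Leave alone.
- tube_rack: White rack 100 x 200 mm with capped tubes, 126 mm high, loose at the left; origin at the middle of its underside. Leave alone.
- stain_jar: Amber jar 44 mm across, 55 mm high, loose to the right of the microscope's front; origin at the middle of its underside. Leave alone.

How it is judged:
By the outcome, as a careful person would: the job done as asked, in the order asked, and still so for the second after the job is handed in, while the arm keeps its last pose, push and grip.
It also fails if it takes over 64 s, if anything falls off the work surface, if the arm or the gripper's body presses on something with over 40 N, if the wrist force passes 120 N, or if a joint passes its speed limit or range.

ROBOT

A 6-joint arm with a two-finger parallel gripper is mounted at the origin on the work surface. World frame = base frame: x ahead of the robot, y to its left, z up, the work surface at z = 0. Lengths are in m, angles in rad, forces in N, time in s.
With the tool pointing down it reaches from about 0.3 to 0.825 m from the base axis. Payload 5.4 kg.
Tool frame: the origin (TCP) lies at the very end of the fingers, on their centre line; the grasp point (between the pads) lies 19 mm behind it; z points along the fingers, y is the line along which they close (so a half turn about z gives the same grasp; the last joint's range is limited). The gripper opens to 92 mm and grips with 3 to 60 N. Pads are 20 mm wide; open, the fingers measure 128 mm over their backs; the gripper's body (75 mm by 189 mm) begins 69 mm behind the grasp point.
Start: joints at [0.947, 0.158, 1.597, -0, 1.386, -0.21], TCP at [0.231, 0.526, 0.178] pointing down, gripper open.
Joint ranges: [-2.91, 2.91], [-0.94, 2.29], [0.18, 2.7], [-1.29, 4.43], [0.17, 2.64], [-3, 3]. Speed limits (rad/s): [2.57, 2.57, 3.14, 3.14, 3.14, 3.14].

INTERFACE

Orientations are given as a rotation vector (axis times angle).
In Python, from workcell import bot gives the robot as it stands. Calls block until the motion is done:
- bot.goto(position, orientation): joint-space move of the TCP to a pose.
- bot.line_to(position, rot=None, max_speed=0.15): straight line of the TCP; rot=None keeps the orientation; max_speed is the mean speed in m/s.
- bot.set_joints(angles): joint-space move.
- bot.set_gripper(opening, newtons=None): opening from 0.0 (shut) to 1.0 (fully open); newtons is the grip in N (None keeps the last); returns when the fingers have stopped.
- bot.hold(seconds).
- bot.inverse_kinematics(position, orientation): joint angles nearest the present ones, or None.
- bot.read_camera(name): name is "scene" or "side" or "wrist"; returns a dict with "pixels" (384x512x3 uint8, blue, green, red), "fx", "fy", "cx", "cy" (pixels), "k1" (the pictures are not rectified: a ray, as slopes to the right and down, at radius r is drawn at 1 + k1 r^2 times it, then the intrinsics apply), "R" (3x3) and "t" (3): a world point X has camera coordinates R X + t. Camera axes: x right, y down, z forward; pixel columns grow to the right and rows downward; lengths in m; the calibration is good to about 2 mm. A picture is of the moment at which its call begins. There is no depth.
A pose or a line that the arm cannot do raises bot.MotionError and nothing moves.
- bot.job_done(): hands the job in; it is judged then, once.
Readings, each from a call of its own:
- bot.current_clock(): time.
- bot.current_joints(): joint angles.
- bot.current_joint_vel(): joint speeds.
- bot.current_effort(): joint torques, N m.
- bot.current_ee_pos(): TCP position.
- bot.current_tool_rot(): TCP orientation.
- bot.current_contact_force(): force on the tool from outside, world axes, zero at the start.
- bot.current_ft_torque(): the same for the moment, N m.
- bot.current_opening(): opening from 0.0 (shut) to 1.0 (fully open).
- bot.current_grip_force(): force on a finger pad.
Only numpy, scipy, OpenCV 4.12 (cv2) and the standard library are available. Lean on these libraries where they do the work, as an engineer would, in place of code of your own. Each camera call takes 0.05 s, during which the arm holds its last target. There are 200 camera calls.

## Working session

There is one attempt and no reset: what is moved stays moved. The work goes in short steps, each a Python script; the robot and the scene stay as the last script left them, time stands still between calls to the robot, and variables do not carry over. Pictures are saved under pics/ and viewed, at most 10 in all, crops included, and the job is handed in when it is done.

```bash
ls; mkdir -p pics; python3 - <<'E'
from workcell import bot
import cv2
for n in ["scene","side"]:
    c=bot.read_camera(n); cv2.imwrite(f"pics/{n}0.png",cv2.resize(c["pixels"],(800,600),interpolation=cv2.INTER_CUBIC))
    print(n,c["fx"],c["cx"],c["cy"],c["k1"],c["R"],c["t"])
print(bot.current_clock(),bot.current_tool_rot())
E
```

```text
pics
scene 401.12368419861974 253.44161447064815 193.9991179094733 -0.03525972624080032 [[ 5.60824966e-01  8.27934035e-01 -7.69193114e-04]
 [ 7.02602632e-01 -4.76419188e-01 -5.28558700e-01]
 [-4.37978195e-01  2.95888478e-01 -8.48896407e-01]] [-0.40087298 -0.33626157  1.6327292 ]
side 473.94693789765176 253.47736633612357 198.47883513453522 -0.19258413808470365 [[ 0.97020751 -0.24130599 -0.02165207]
 [-0.18095219 -0.66230849 -0.72705143]
 [ 0.16110151  0.70930874 -0.68624151]] [-0.56307384  0.1932214   1.84118429]
0.1 [-6.45178209e-01 -3.07394077e+00  2.45455276e-03]
```

View pics/scene0.png

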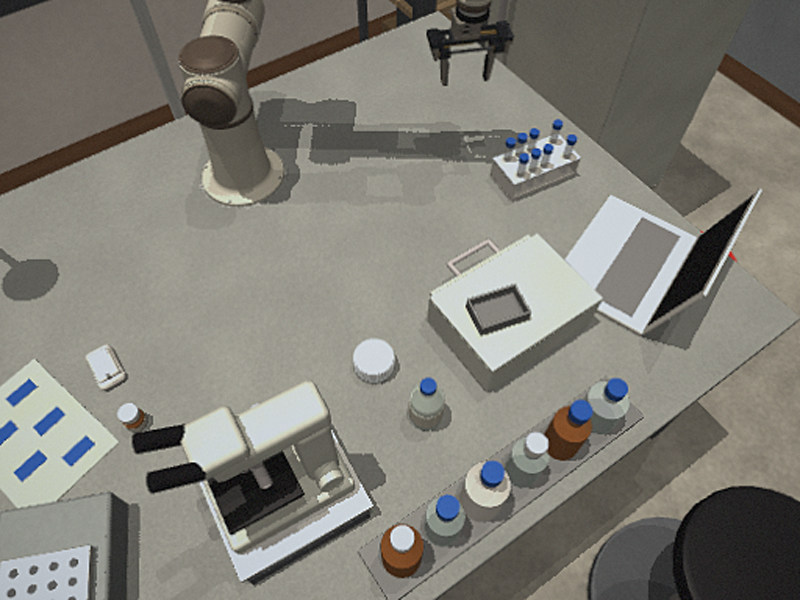

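View pics/side0.png

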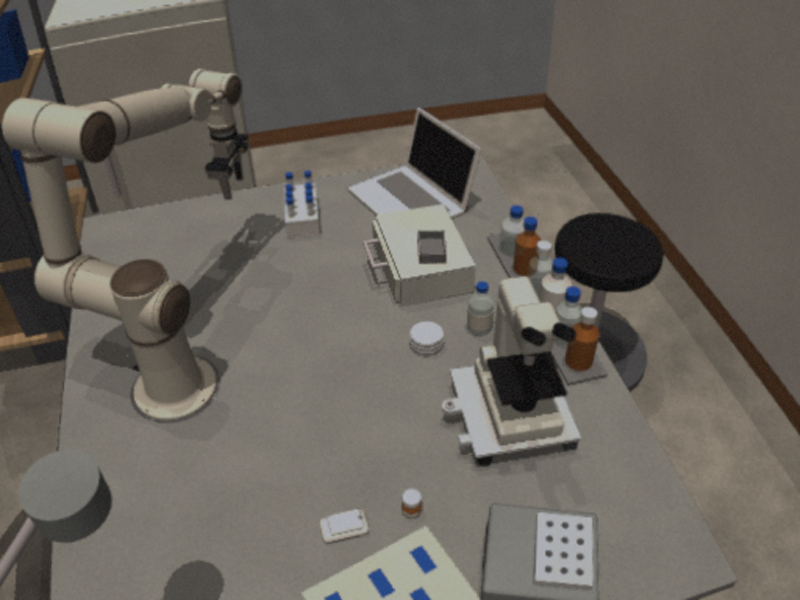

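```bash
cat > h.py <<'E'
from workcell import bot
import cv2, numpy as np
from scipy.optimize import least_squares
from scipy.spatial.transform import Rotation as Rn
def proj(c,X):
    X=np.atleast_2d(X); p=X@np.array(c["R"]).T+c["t"]; s=p[:,:2]/p[:,2:]
    s=s*(1+c["k1"]*(s**2).sum(1,keepdims=True))
    return s*[c["fx"],c["fy"]]+[c["cx"],c["cy"]]
def at_z(c,px,z):
    f=lambda q: proj(c,[q[0],q[1],z])[0]-px
    return least_squares(f,[.5,.1]).x
def place(pose,P):
    x,y,a=pose; P=np.atleast_2d(P).astype(float); R=Rn.from_euler('z',a).as_matrix()
    return P@R.T+[x,y,0]
def down(yaw,tilt=0):  # tool z down, tool x at yaw
    return (Rn.from_euler('z',yaw)*Rn.from_euler('x',np.pi)).as_rotvec()
def crop(c,x0,y0,w,h,k): return cv2.resize(c["pixels"][y0:y0+h,x0:x0+w],None,fx=k,fy=k,interpolation=cv2.INTER_CUBIC)
E
python3 - <<'E'
from h import *
s=bot.read_camera("scene"); d=bot.read_camera("side")
top=np.hstack([crop(d,225,120,100,75,4),crop(s,270,145,100,75,4)])
bot_=np.hstack([crop(d,275,230,100,75,4),crop(s,290,175,100,75,4)])
cv2.imwrite("pics/c1.png",np.vstack([top,bot_]))
E
```

```text
(no output)
```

View pics/c1.png

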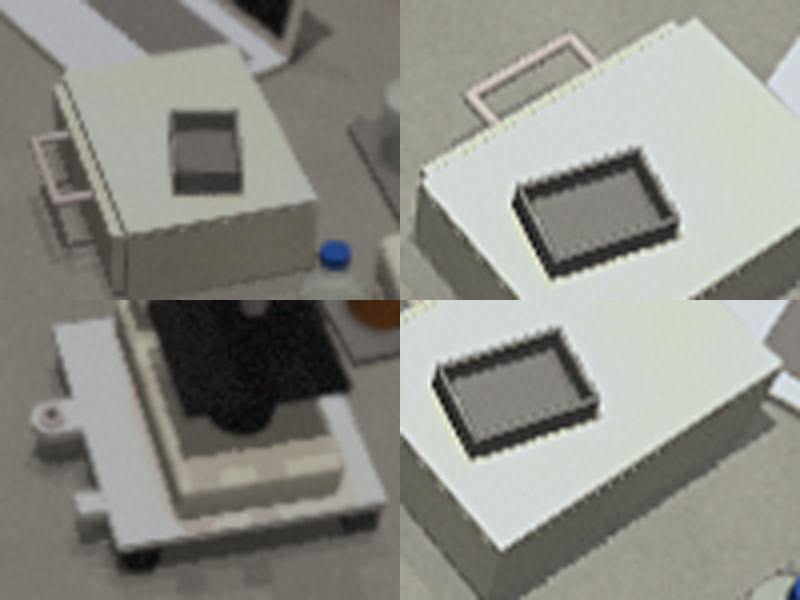

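```bash
cat > fit.py <<'E'
from h import *
s=bot.read_camera("scene"); d=bot.read_camera("side")
C=np.array([[0,150,101],[0,-150,101],[210,-150,101],[210,150,101],[-40,55,80],[-40,-55,80]])/1e3
pd=np.array([[66,72],[126,235],[315,203],[232,45],[33,138],[54,202]])/4+[225,120]
ps=np.array([[295,20],[25,178]])/4+[270,145]
ps=np.vstack([ps,np.array([[100,248],[378,65]])/4+[290,175],np.array([[174,38],[69,95]])/4+[270,145]])
def f(q): 
    P=place(q,C); return np.hstack([(proj(d,P)-pd),(proj(s,P)-ps)]).ravel()
r=least_squares(f,[.6,.2,.5],loss='soft_l1'); print("cab",r.x); print(f(r.x).reshape(-1,4).round(1))
for i in range(6): print(i, at_z(d,pd[i],C[i,2]).round(4), at_z(s,ps[i],C[i,2]).round(4), place(r.x,C[i])[0,:2].round(4))
M=np.array([[25,110,60],[25,-150,60],[270,-150,60],[0,0,63]])/1e3
pm=np.array([[56,25],[120,250],[385,197],[51,113]])/4+[275,230]
g=lambda q:(proj(d,place(q,M))-pm).ravel()
r=least_squares(g,[.6,-.2,0],loss='soft_l1'); print("mic",r.x,g(r.x).round(1))
for i in range(4): print(at_z(d,pm[i],M[i,2]).round(4), place(r.x,M[i])[0,:2].round(4))
E
python3 fit.py
```

```text
cab [ 0.62577188  0.28789239 -0.00151578]
[[-1.8 -0.9 -1.1 -1.2]
 [-1.  -0.6 -3.3 -0.3]
 [-0.2 -1.2 -2.   0.2]
 [ 0.3 -1.1  0.1 -0.5]
 [ 2.6 -0.1  0.1  2.5]
 [ 2.8 -1.   1.2  2.5]]
0 [0.6324 0.4291] [0.6322 0.4374] [0.626  0.4379]
1 [0.6286 0.1328] [0.6326 0.146 ] [0.6255 0.1379]
2 [0.8341 0.13  ] [0.8384 0.1432] [0.8355 0.1376]
3 [0.8319 0.4292] [0.8372 0.4358] [0.836  0.4376]
4 [0.5744 0.3451] [0.5772 0.3495] [0.5859 0.343 ]
5 [0.5727 0.2296] [0.5747 0.2358] [0.5857 0.233 ]
mic [ 0.64022321 -0.28008626 -0.07131093] [-1.1 -0.2 -0.3 -1.   1.2  0.5  0.2  0.4]
[ 0.6766 -0.1743] [ 0.673  -0.1721]
[ 0.654  -0.4358] [ 0.6545 -0.4315]
[ 0.8956 -0.4455] [ 0.8988 -0.4489]
[ 0.6401 -0.2781] [ 0.6402 -0.2801]
```

```bash
python3 - <<'E'
from h import *
s=bot.read_camera("scene"); d=bot.read_camera("side")
print("petri",at_z(s,np.array([374,357])*.64,.043),at_z(d,np.array([427,332])*.64,.043),"rack",at_z(s,np.array([536,165])*.64,.06),"jar",at_z(d,np.array([412,495])*.64,.055))
a=-0.007; r=down(np.pi/2+a)
bot.set_gripper(30/92,20)
bot.goto([.575,.29,.2],r)
print(bot.current_clock(),bot.current_joints())
bot.line_to([.575,.29,.061],max_speed=.12)
print(bot.current_contact_force())
bot.set_gripper(0,30)
print(bot.current_opening()*92,bot.current_contact_force(),bot.current_ee_pos())
u=np.array([np.cos(a),np.sin(a),0])
p=np.array([.575,.29,.061])
for q in (.08,.155,.163,.167):
    bot.line_to(p-u*q,max_speed=.12); print(q,bot.current_contact_force().round(1) if hasattr(bot.current_contact_force(),'round') else bot.current_contact_force())
print(bot.current_opening()*92,bot.current_ee_pos(),bot.current_clock())
E
```

```text
petri [ 0.65869377 -0.01721093] [ 0.65829523 -0.02026014] rack [0.44295231 0.60868021] jar [ 0.4942727  -0.48979529]
2.95 [2.81579033e-01 3.21904599e-01 1.36030274e+00 4.16849894e-04
 1.45965855e+00 2.86651109e-01]
[ 0.14051661 -0.48008105 -0.42041349]
0.47519354850014883 [-0.24697121  0.2245457  -0.57700766] [0.5749678  0.29001893 0.06098498]
0.08 [ 0.1 -0.9  0.2]
0.155 [-0.3 -0.5 -0.6]
0.163 [ 0.3 -0.2 -0.3]
0.167 [-0.6 -0.3  0.4]
0.3441712869195592 [0.40791299 0.29116211 0.06094109] 6.925
```

```bash
python3 - <<'E'
from h import *
s=bot.read_camera("scene"); d=bot.read_camera("side"); w=bot.read_camera("wrist")
print(bot.current_tool_rot(), Rn.from_rotvec(bot.current_tool_rot()).as_matrix().round(2), -np.array(w["R"]).T@w["t"])
v=np.vstack([np.hstack([crop(d,210,110,100,75,4),crop(s,250,125,100,75,4)]),np.hstack([cv2.resize(w["pixels"],(400,300)),crop(s,230,90,133,100,3)[:300,:400]])])
cv2.imwrite("pics/c2.png",v)
print(proj(d,bot.current_ee_pos()),proj(s,bot.current_ee_pos()))
E
```

```text
[2.22922469e+00 2.21353622e+00 1.28946208e-04] [[ 0.01  1.    0.  ]
 [ 1.   -0.01  0.  ]
 [ 0.    0.   -1.  ]] [0.40959212 0.37247576 0.268073  ]Traceback (most recent call last):
  File "<stdin>", line 4, in <module>
    return _nx.concatenate(arrs, 0, dtype=dtype, casting=casting)
           ~~~~~~~~~~~~~~~^^^^^^^^^^^^^^^^^^^^^^^^^^^^^^^^^^^^^^^
ValueError: all the input array dimensions except for the concatenation axis must match exactly, but along dimension 1, the array at index 0 has size 800 and the array at index 1 has size 799
```

```bash
python3 - <<'E'
from h import *
s=bot.read_camera("scene"); d=bot.read_camera("side"); w=bot.read_camera("wrist")
v=np.vstack([np.hstack([crop(d,210,110,100,75,4),crop(s,250,125,100,75,4)]),np.hstack([cv2.resize(w["pixels"],(400,300)),crop(s,220,90,200,150,2)])])
cv2.imwrite("pics/c2.png",v)
print(proj(d,bot.current_ee_pos()),proj(s,bot.current_ee_pos()))
E
```

```text
[[199.03135619 171.61312159]] [[272.01925169 134.62297538]]
```

View pics/c2.png

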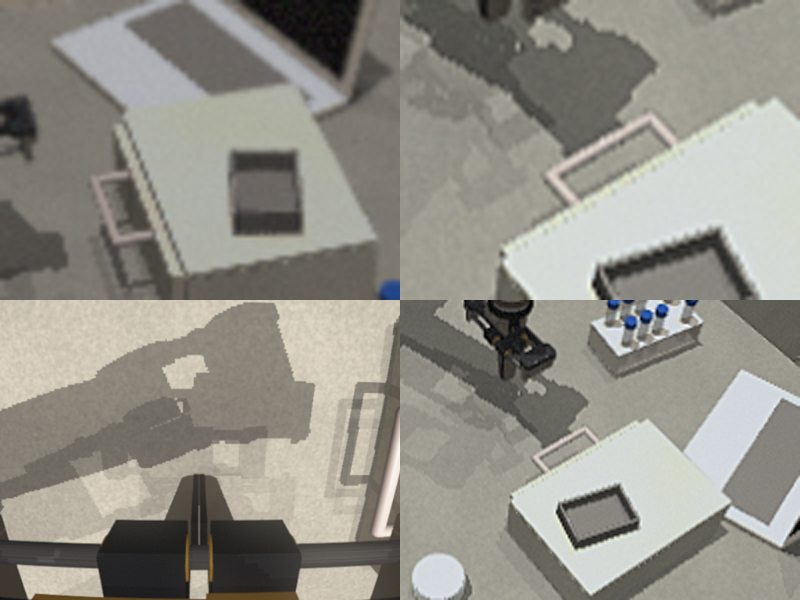

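```bash
python3 - <<'E'
from h import *
w=bot.read_camera("wrist"); s=bot.read_camera("scene"); d=bot.read_camera("side")
for z in (.08,):
    print(z,at_z(w,np.array([497,134]),z),at_z(w,np.array([489,294]),z))
print("tip in wrist",proj(w,bot.current_ee_pos()),w["k1"],w["fx"],w["R"])
for c in (s,d): print(-np.array(c["R"]).T@c["t"])
print(at_z(d,[210+95/4,110+180/4],.08),at_z(s,[250+150/4,125+175/4],.08))
bot.line_to([.41,.29,.22]); 
v=np.hstack([crop(bot.read_camera("side"),150,80,100,150,4),crop(bot.read_camera("scene"),220,70,100,150,4)])
cv2.imwrite("pics/c3.png",v); print([proj(c,bot.current_ee_pos()) for c in (d,s)])
E
```

```text
0.08 [0.55948197 0.35026058] [0.58054101 0.23429731]
tip in wrist [[252.85641871 214.65100573]] -0.07197805729705396 316.73363424227824 [[ 9.99981308e-01 -6.11366231e-03  7.81959163e-05]
 [-5.87634716e-03 -9.57475408e-01  2.88455042e-01]
 [-1.68864605e-03 -2.88450110e-01 -9.57493437e-01]]
[ 1.17617762 -0.31141084  1.20797562]
[ 0.28464473 -1.31386903  1.39178727]
[0.57578162 0.3409531 ] [0.57520408 0.23650176]
[array([[195.69986812, 142.81612432]]), array([[273.67252201, 104.56741675]])]
```

View pics/c3.png

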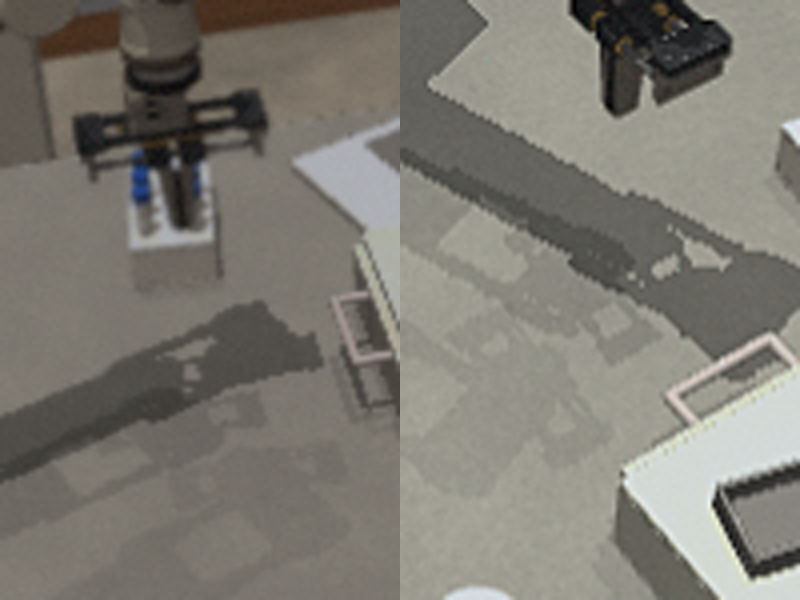

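```bash
python3 - <<'E'
from h import *
w=bot.read_camera("wrist"); s=bot.read_camera("scene"); d=bot.read_camera("side")
f=lambda X: np.hstack([proj(d,X)[0]-[195.5,137.2],proj(s,X)[0]-[275,98.5]])
r=least_squares(f,[.4,.29,.2]);print(r.x,r.fun,bot.current_ee_pos())
for z in (.22,.23,.24,.25): print(z,proj(d,[.41,.29,z]),proj(s,[.41,.29,z]),proj(w,[.41,.29,z]))
cv2.imwrite("pics/c4.png",np.hstack([crop(d,170,95,50,75,8),crop(s,250,70,50,75,8)]))
E
```

```text
[0.41116776 0.29229441 0.24627636] [-0.12417394 -0.16431627 -0.03128965  0.1590989 ] [0.40966052 0.28985903 0.21931593]
0.22 [[195.81823162 142.51110043]] [[273.87105899 104.39008577]] [[253.88234847 214.93581551]]
0.23 [[195.5763477  140.57472843]] [[273.99604787 102.25702744]] [[253.82798113 220.45915388]]
0.24 [[195.33326863 138.62598639]] [[274.12256088 100.09741899]] [[253.76850332 226.50296772]]
0.25 [[195.08899247 136.66479734]] [[274.25062521  97.91077563]] [[253.70317002 233.14334457]]
```

View pics/c4.png

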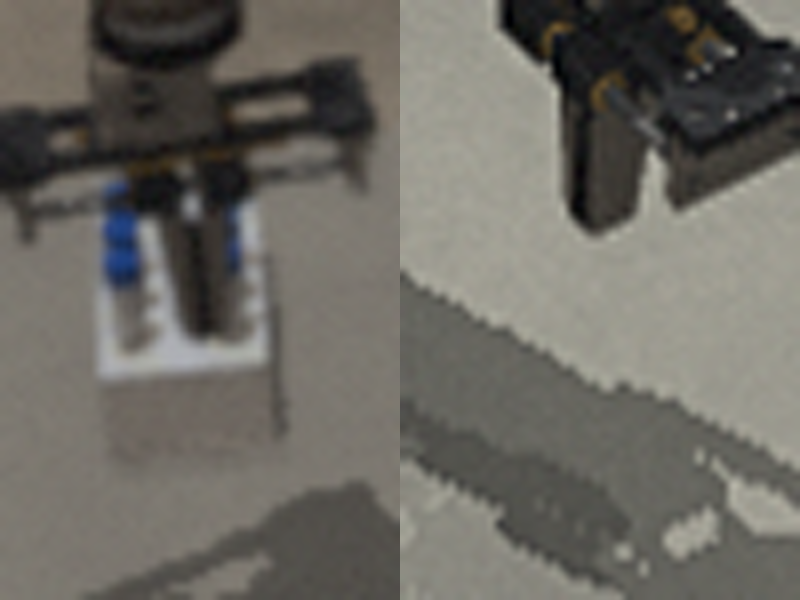

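```bash
python3 - <<'E'
from h import *
print(bot.current_clock())
bot.line_to([.41,.29,.008],max_speed=.2)
f0=np.array(bot.current_contact_force());print(f0)
for z in np.arange(.004,-.032,-.004):
    try: bot.line_to([.41,.29,z],max_speed=.04)
    except bot.MotionError as e: print(z,e); break
    f=np.array(bot.current_contact_force())-f0
    print(round(z,3),f.round(1),bot.current_ee_pos()[2])
    if f[2]>3: break
bot.line_to([.41,.29,.1],max_speed=.2)
print(bot.current_clock())
E
```

```text
8.8333
[ 0.11110094  0.4832513  -0.53504848]
0.004 [-0.3  0.   0.3] 0.004352878080372588
0.0 [-0.3 -0.4 -0.1] -0.0002620583038853222
-0.004 [-0.9 -0.2  0.2] -0.004372014949931502
-0.008 [ 0.4  0.3 -0. ] -0.008351776980255507
-0.012 [-0.1 -0.8 -0.1] -0.012319720245056523
-0.016 [ 0.2  0.2 -0. ] -0.01633097420232725
-0.02 [ 0.6 -0.1 -0. ] -0.02029537185728074
-0.024 [-0.3 -0.7  0.7] -0.02432152965719788
-0.028 [-0.1 -0.3  0.2] -0.028312255601305784
13.0833
```

```bash
python3 - <<'E'
from h import *
bot.line_to([.41,.29,-.026],max_speed=.2)
f0=np.array(bot.current_contact_force())
for z in np.arange(-.029,-.06,-.002):
    try: bot.line_to([.41,.29,z],max_speed=.05)
    except bot.MotionError as e: print(z,e); break
    f=np.array(bot.current_contact_force())-f0
    print(round(z,3),f.round(1),bot.current_ee_pos()[2])
    if f[2]>2.5: break
c=[bot.read_camera(n) for n in("side","scene")]
cv2.imwrite("pics/c5.png",np.hstack([crop(c[0],160,120,100,150,4),crop(c[1],220,70,100,150,4)]))
bot.line_to([.41,.29,.1],max_speed=.2)
print(bot.current_clock())
E
```

```text
-0.029 [0.5 1.1 0.7] -0.028161834057558288
-0.031 [-0.2  1.2 -0.1] -0.030930576514762782
-0.033 [-0.1  2.   0.2] -0.03318609177244479
-0.035 [-0.9  0.9  0.2] -0.03517485335828645
-0.037 [-2.  -0.5  5.1] -0.036318680101668985
16.05
```

```bash
python3 - <<'E'
from h import *
v=cv2.imread("pics/c5.png"); w=bot.read_camera("wrist")
cv2.imwrite("pics/c6.png",np.hstack([v[60:460,0:270],v[60:460,400:670],crop(w,216,190,65,100,4)]))
d=bot.read_camera("side");s=bot.read_camera("scene")
for z in (-.036,-.01,0,.01): print(z,(proj(d,[.41,.29,z])[0]-[160,135])*4,(proj(s,[.41,.29,z])[0]-[220,85])*4+[270,0])
p=bot.current_ee_pos()
for dz in (0,.01,.02,.03,.04): print((proj(w,p+np.array([0,0,dz]))[0]-[216,190])*4+[540,0], (proj(w,p+np.array([0,.01,dz]))[0]-[216,190])*4+[540,0])
E
```

```text
-0.036 [166.45255247 212.45314848] [474.46870405 265.02078058]
-0.01 [164.23427035 195.24761074] [475.45038132 248.35552237]
0 [163.37313547 188.55463497] [475.83525107 241.8196969 ]
0.01 [162.50755487 181.81927637] [476.22427584 235.21207477]
[686.21421074  98.54002594] [685.76201236  44.63152932]
[685.75816724 120.40780323] [685.27807408  64.36750035]
[685.25975611 144.31947667] [684.74830244  85.9834471 ]
[684.71287705 170.57132363] [684.16594103 109.7582515 ]
[684.1102216  199.51876258] [683.52285587 136.02806607]
```

View pics/c6.png

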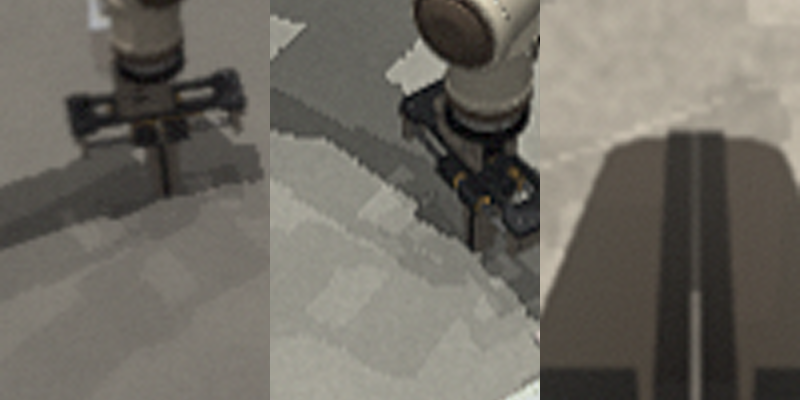

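```bash
cat >> h.py <<'E'
DZ=-.036   # reported TCP lies 36 mm beyond the real finger ends (bench touch)
a=-0.007
E
python3 - <<'E'
from h import *
r=down(np.pi/2+a)
bot.set_gripper(30/92,20)
bot.line_to([.5,.29,.15],max_speed=.25)
bot.line_to([.575,.29,.12],max_speed=.2)
w=bot.read_camera("wrist"); cv2.imwrite("pics/w1.png",w["pixels"])
bot.line_to([.575,.29,.059+DZ],max_speed=.1)
f=np.array(bot.current_contact_force());print(f)
if abs(f).max()<6:
    bot.set_gripper(0,30)
    print(bot.current_opening()*92,bot.current_contact_force(),bot.current_ee_pos())
    if bot.current_opening()*92>8:
        u=np.array([np.cos(a),np.sin(a),0]); p=np.array([.575,.29,.059+DZ])
        for q in (.15,.163,.168):
            bot.line_to(p-u*q,max_speed=.12); print(q,np.round(bot.current_contact_force(),1))
print(bot.current_opening()*92,bot.current_ee_pos(),bot.current_clock())
E
```

```text
[-0.45082213  0.19200162  0.91535483]
11.01752440479856 [-6.16207439 -0.41195534  5.98788759] [0.57344995 0.29013221 0.02350903]
0.15 [-1.1 -8.4  6.1]
0.163 [-0.9 -9.3  6.5]
0.168 [ 5.7 -8.4 -0.6]
11.261618796054984 [0.40873995 0.28904888 0.02348911] 21.4083
```

```bash
python3 - <<'E'
from h import *
p=np.array(bot.current_ee_pos())
bot.set_gripper(30/92,20)
bot.line_to(p+[0,0,.1],max_speed=.2)
bot.goto([.53,.24,.22],down(np.pi/2+a))
w=bot.read_camera("wrist");s=bot.read_camera("scene");d=bot.read_camera("side")
np.save("w.npy",w,allow_pickle=True)
cv2.imwrite("pics/c7.png",np.hstack([cv2.resize(w["pixels"],None,fx=1.06,fy=1.06),np.vstack([crop(s,250,110,128,100,2),crop(d,190,110,128,100,2),np.zeros((7,256,3),np.uint8)])]))
print(bot.current_clock())
E
```

```text
23.3667
```

View pics/c7.png

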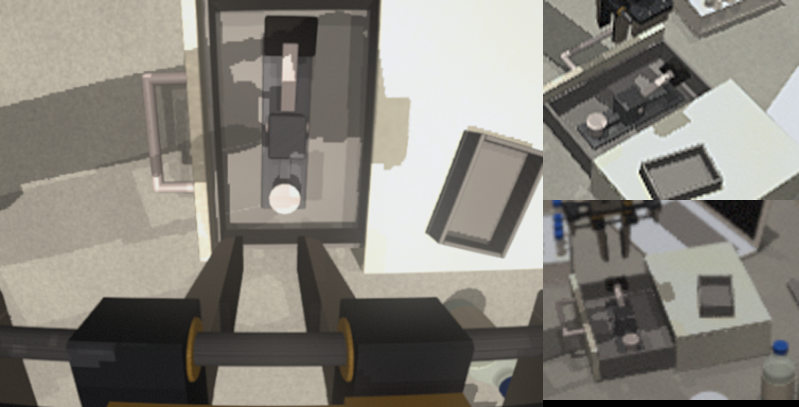

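```bash
python3 - <<'E'
from h import *
w=np.load("w.npy",allow_pickle=True).item()
for n,px,z in [("saddle",(284,198),.054),("padtop",(291,36),.082),("block",(287.5,136),.072),("blkL",(269,136),.072),("blkR",(306,136),.072),("bar+",(152,75),.08),("bar-",(158,187),.08),("wallinL",(213,120),.063),("wallinR",(370,120),.063),("cab front -y",(366,271),.101),("cab fr",(381,100),.101)]:
    print(n,at_z(w,np.array(px)/1.06,z).round(4))
E
```

```text
saddle [0.5449 0.2121]
padtop [0.5497 0.3798]
block [0.5475 0.2847]
blkL [0.5283 0.2847]
blkR [0.5667 0.2846]
bar+ [0.4138 0.3465]
bar- [0.4092 0.2327]
wallinL [0.4691 0.3011]
wallinR [0.6352 0.3005]
cab front -y [0.6327 0.1431]
cab fr [0.6334 0.3211]
```

```bash
python3 - <<'E'
from h import *
jy=-np.pi/2-.0286
r=down(np.pi/2-.0286)
bot.set_gripper(72/92,20)
bot.goto([.547,.284,.15],r)
bot.line_to([.547,.284,.034+DZ],max_speed=.12)
f=np.array(bot.current_contact_force());print(f)
bot.set_gripper(0,45); print(bot.current_opening()*92,bot.current_ee_pos(),bot.current_grip_force())
bot.line_to([.547,.284,.034+DZ+.12],max_speed=.12)
print(bot.current_opening()*92,np.round(bot.current_contact_force(),1),np.round(bot.current_ft_torque(),2))
m=-.07
L=np.array([.6402,-.279]); u=np.array([np.cos(m),np.sin(m)])
S=L-u*(.072+.07)
bot.goto([.46,.05,.16],down(np.pi*.75+m/2))
bot.goto([*S,.08+.02+DZ],down(np.pi+m))
print(bot.current_joints(),bot.current_clock(),bot.current_ee_pos())
w=bot.read_camera("wrist");d=bot.read_camera("side");np.save("w.npy",w,allow_pickle=True);np.save("d.npy",d,allow_pickle=True)
cv2.imwrite("pics/c8.png",np.hstack([w["pixels"],np.vstack([crop(d,230,210,96,128,3)])]))
E
```

```text
[-0.20327997 -0.54392435 -0.19523473]
39.85489126984781 [ 0.54682843  0.2840404  -0.00195734] 44.99373972415924
40.00829110195768 [-0.3 -0.8 -6.9] [-0.07  0.02  0.01]
[-7.06456939e-01  2.50761743e-01  1.72596441e+00  6.63842762e-04
  1.16512763e+00 -2.20798818e+00] 30.0917 [ 0.49912147 -0.26803101  0.06404456]
```

View pics/c8.png

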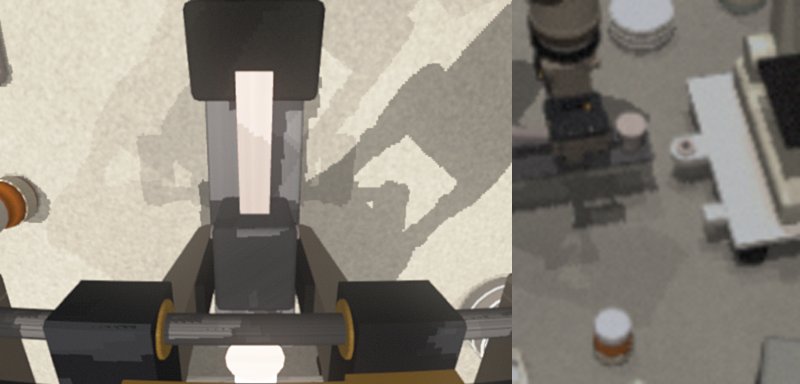

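```bash
python3 - <<'E'
from h import *
p=np.array(bot.current_ee_pos()); m=-.07
L=np.array([.6402,-.279]); u=np.array([np.cos(m),np.sin(m)])
S=L-u*(.072+.07)
bot.line_to([*S,.02+.004+DZ],max_speed=.1)
print(np.round(bot.current_contact_force(),1),bot.current_ee_pos(),bot.current_clock())
d=bot.read_camera("side");np.save("d.npy",d,allow_pickle=True)
acc=np.mean([bot.read_camera("side")["pixels"].astype(float) for _ in range(4)],0)
d["pixels"]=acc.astype(np.uint8)
cv2.imwrite("pics/c9.png",crop(d,250,230,100,75,8))
print((proj(d,[[*(S+u*.072),.044],[*L,.060],[*L,.064]])-[250,230])*8)
E
```

```text
[-0.3 -0.1 -6.6] [ 0.49924151 -0.26962445 -0.01119339] 31.1
[[150.48788502 277.37148423]
 [302.5495528  231.70877847]
 [302.82026165 226.07377971]]
```

View pics/c9.png

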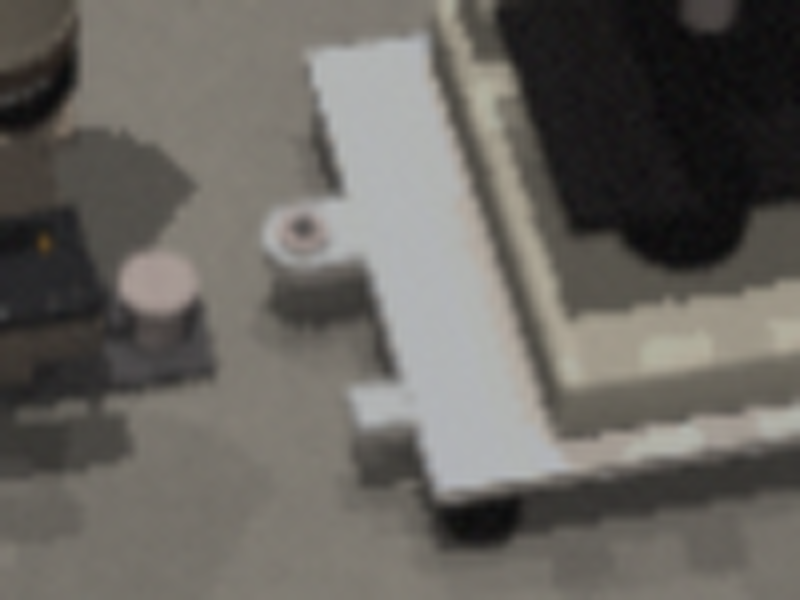

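```bash
python3 - <<'E'
from h import *
d=np.load("d.npy",allow_pickle=True).item()
g=lambda x,y,z: at_z(d,np.array([x,y])/8+[250,230],z)
A=g(308,52,.06);B=g(433,495,.06);e=A-B
print("plate",A,B,np.linalg.norm(e),"yaw",np.arctan2(-e[0],e[1]))
sd=g(158,283,.044); lg=g(302.5,234,.060)
print("saddle",sd,"lug",lg,"diff",lg-sd)
for m in(-.07,-.09,-.05): print(place([*lg,m],[[.025,.110,0],[.025,-.150,0]])[:,:2])
print(bot.current_ee_pos())
E
```

```text
plate [ 0.67440088 -0.17502974] [ 0.65192349 -0.4325175 ] 0.2584669867298308 yaw -0.08707421766108561
saddle [ 0.57279369 -0.27812329] lug [ 0.63979166 -0.28027253] diff [ 0.06699797 -0.00214923]
[[ 0.67242415 -0.17229049]
 [ 0.65423901 -0.43165375]]
[[ 0.67457712 -0.17296469]
 [ 0.6512087  -0.4319124 ]]
[[ 0.67025812 -0.17165948]
 [ 0.65726354 -0.43133455]]
[ 0.49898167 -0.2694516  -0.01132703]
```

```bash
python3 - <<'E'
from h import *
p=np.array(bot.current_ee_pos()); m=-.07
L=np.array([.6402,-.279]); u=np.array([np.cos(m),np.sin(m)])
S=L-u*.142; T=S+[.0675,-.0032]
bot.line_to([*S,.022+DZ],max_speed=.05)
print(np.round(bot.current_contact_force(),1))
bot.line_to([*T,.022+DZ],max_speed=.06)
print(np.round(bot.current_contact_force(),1),bot.current_ee_pos())
for z in (.0205,.0195,.0185,.0175,.0165):
    bot.line_to([*T,z+DZ],max_speed=.03); f=np.array(bot.current_contact_force()); print(z,f.round(1),bot.current_ee_pos())
    if f[2]>-3: break
print(bot.current_opening()*92)
bot.set_gripper(62/92,20)
print(np.round(bot.current_contact_force(),1),bot.current_ee_pos(),bot.current_clock())
d0=np.load("d.npy",allow_pickle=True).item()["pixels"]
d1=bot.read_camera("side")["pixels"]
G=lambda q,x,y,w,h: np.float32(cv2.cvtColor(q,cv2.COLOR_BGR2GRAY)[y:y+h,x:x+w])
print("plate shift",cv2.phaseCorrelate(G(d0,286,278,50,26),G(d1,286,278,50,26)))
E
```

```text
[ 0.3  0.4 -7.5]
[-0.5 -0.3 -7.4] [ 0.56563337 -0.2721961  -0.01412116]
0.0205 [ 0.1 -0.9 -7.9] [ 0.56570228 -0.27216845 -0.01569508]
0.0195 [-2.5  1.3 -1.2] [ 0.56609411 -0.27238548 -0.01591669]
39.92602633650573
[0.  0.7 0.1] [ 0.56629636 -0.27245333 -0.01627049] 33.8833
plate shift ((-0.012395675595275435, 0.5292494429025627), 0.9544863306151496)
```

```bash
python3 - <<'E'
from h import *
m=-.075; u=np.array([np.cos(m),np.sin(m)]); T=np.array([.5657,-.2722]); J=T-u*.003
P=lambda x: J+u*x
ref=bot.read_camera("side")["pixels"]; cv2.imwrite("pics/ref.png",ref)
bot.line_to([*T,.11+DZ],max_speed=.2)
bot.set_gripper(0,20)
bot.line_to([*P(-.095),.11+DZ],max_speed=.2)
bot.line_to([*P(-.095),.078+DZ],max_speed=.1)
f0=np.array(bot.current_contact_force()); print(f0.round(1),bot.current_clock())
for z in np.arange(.072,.034,-.004):
    x=-.095-.002*(.072-z)/.04
    bot.line_to([*P(x),z+DZ],max_speed=.06)
    f=np.array(bot.current_contact_force()); print(round(z,4),f.round(1),round(bot.current_ee_pos()[2]-DZ,4))
    if f[2]>22: break
print(bot.current_clock())
E
```

```text
[ 0.2 -0.4  0.4] 36.6667
0.072 [ 0.6 -0.3  0.3] 0.072
0.068 [ 0.9 -0.9  1.4] 0.0684
0.064 [ 0.4 -2.   2.2] 0.064
0.06 [ 0.5 -1.1  2.1] 0.0598
0.056 [-0.2 -1.4  2.2] 0.0557
0.052 [-3.1  0.1 10.1] 0.0525
0.048 [-2.5  0.   9.6] 0.0485
0.044 [-3.2 -0.3 10.4] 0.0445
0.04 [-4.1 -0.1 12.2] 0.0407
0.036 [-4.4  0.7 11.3] 0.0368
39.1667
```

```bash
python3 - <<'E'
from h import *
m=-.075; u=np.array([np.cos(m),np.sin(m)]); T=np.array([.5657,-.2722]); J=T-u*.003
P=lambda x: J+u*x
for z in np.arange(.034,.022,-.0015):
    bot.line_to([*P(-.097),z+DZ],max_speed=.04)
    bot.hold(.1); f=np.array(bot.current_contact_force()); print(round(z,4),f.round(1),round(bot.current_ee_pos()[2]-DZ,4))
    if f[2]>24: break
bot.hold(.5);print(np.round(bot.current_contact_force(),1),bot.current_ee_pos(),bot.current_clock())
ref=cv2.imread("pics/ref.png");c=bot.read_camera("side");d1=c["pixels"]
G=lambda q,x,y,w,h: np.float32(cv2.cvtColor(q,cv2.COLOR_BGR2GRAY)[y:y+h,x:x+w])
t=lambda x,y,w,h: cv2.phaseCorrelate(G(ref,x,y,w,h),G(d1,x,y,w,h))
print("corner",t(286,278,50,26),"lug",t(278,250,26,22),"jar",t(250,305,30,30),"petri",t(255,200,40,30))
L=[.6398,-.2803]; print("expected",proj(c,[[*L,.072]])-proj(c,[[*L,.060]]))
E
```

```text
0.034 [-3.8  1.4 11.8] 0.0351
0.0325 [-3.6  1.1 11.8] 0.0336
0.031 [-3.5  0.7 11.9] 0.0321
0.0295 [-3.5  1.8 12.3] 0.0308
0.028 [-7.1  4.  20.9] 0.0303
0.0265 [-10.1   6.1  30.5] 0.0299
[-10.1   5.7  28.9] [ 0.46650117 -0.26511581 -0.0060752 ] 41.7667
corner ((0.5508315049813, -0.5386523191671646), 0.8237645115675749) lug ((0.5236658910587977, -0.7809734027957163), 0.5676023389822171) jar ((-0.0036786431939628272, 0.158753804167322), 0.9093635577625698) petri ((-1.7551866756041683, -12.578448054390819), 0.06518833080927532)
expected [[ 0.10185194 -2.12004835]]
```

```bash
python3 - <<'E'
from h import *
m=-.075; u=np.array([np.cos(m),np.sin(m)]); T=np.array([.5657,-.2722]); J=T-u*.003
bot.line_to([*(J+u*-.098),.0275+DZ],max_speed=.03); bot.hold(.5)
print(np.round(bot.current_contact_force(),1),bot.current_ee_pos(),bot.current_clock())
ref=cv2.imread("pics/ref.png")
ims=[bot.read_camera("side") for _ in range(4)]; c=ims[0]
now=np.mean([i["pixels"].astype(np.float32) for i in ims],0)
up=lambda q:cv2.resize(q.astype(np.float32),None,fx=8,fy=8,interpolation=cv2.INTER_CUBIC)
def tm(x,y,w,h,k=5):
    t=up(ref[y:y+h,x:x+w]); r=cv2.matchTemplate(up(now[y-k:y+h+k,x-k:x+w+k]),t,cv2.TM_CCOEFF_NORMED)
    _,v,_,l=cv2.minMaxLoc(r); return (np.array(l)/8-k),round(v,3)
print("boss",tm(282,254,12,9),"sq lug",tm(292,276,14,12),"plate corner",tm(286,234,12,10),"stage/jar",tm(255,308,18,24))
# bright saddle pixels/mean colours between block and lug
print(now[252:276:2,258:300:2].mean(2).astype(int))
E
```

```text
[-4.2  4.6 20.4] [ 0.46643086 -0.26509752 -0.00569669] 42.5667
boss (array([ 0.25, -2.25]), 0.843) sq lug (array([ 0.625, -1.875]), 0.966) plate corner (array([ 0.375, -1.875]), 0.982) stage/jar (array([0., 0.]), 0.996)
[[ 79  77  77  90 122 123 126 125 121 122 124 124 122 123 128 120 120 118
  174 178 179]
 [ 77  78  77  80 120 123 124 124 124 123 123 122 124 157 159 140 168 179
  177 179 179]
 [ 79  76  79  96 123 122 125 125 124 125 124 122 131 169 142  80 148 177
  178 179 179]
 [ 78  78  93 113 114 110  88  98 121 123 123 122 123 157 135 137 134 178
  177 178 179]
 [ 77  78  85  79  77  79  77  77 111 123 123 123 118 104 144 157 155 144
  131 158 178]
 [ 79 110  76  77  78  79  78  77  94 125 121 120 114 107  98  99  90  87
   78 117 177]
 [ 98 114  68  79  78  78  78  78  79  91  88  81  75  71  73  72  61  54
   60  82 175]
 [143 119  46  78  77  78  71  68  66  75  76  77  70  85  73  71  64  45
   63  62 159]
 [143 105  35  49  48  47  42  41  42  68  66  61  51  58  89  89  60  44
   62  58 122]
 [ 77  67  37  44  88  55  41  43  39  45  52  54  55  63  75  76  62  60
   81  87  91]
 [ 42  58  47  45  71  53  38  42  41  66  74  74  75  70  65  67  67  70
   83  94  67]
 [ 66  72  60  41  42  44  46  46  58  70  74  74  75  70  65  66  66  69
   87  99  69]]
```

```bash
python3 - <<'E'
from h import *
d=np.load("d.npy",allow_pickle=True).item()
for n,s in (("lug",[.6398,-.2803]),("10mm short",[.6298,-.2803])):
    q=[*s,-.075]; print(n,proj(d,place(q,[[-.049,.02,.058],[-.049,-.02,.058],[-.049,-.02,.008],[.023,-.028,.008]])).round(1))
# base front end beneath the plate and block front edge in the picture
c=bot.read_camera("side")["pixels"].astype(float).mean(2).astype(int)
print(c[254:272,266:282])
E
```

```text
lug [[273.4 257.4]
 [275.6 265.9]
 [275.5 274.4]
 [295.2 273.2]]
10mm short [[270.8 257.9]
 [272.9 266.5]
 [272.8 275. ]
 [292.6 273.7]]
[[119 123 123 124 122 123 124 124 123 122 125 123 122 122 123 123]
 [120 122 122 122 126 125 123 127 124 121 123 124 125 125 123 125]
 [121 123 121 123 124 125 125 123 123 123 121 125 124 123 123 123]
 [124 120 121 116 115 117 118 120 121 124 122 127 124 123 121 122]
 [115 114 110  97  88  94  98 105 123 125 125 124 123 124 120 119]
 [ 88  83  83  78  77  79  79  92 118 122 125 127 125 125 122 123]
 [ 79  77  77  77  82  76  79  85 112 122 125 124 125 122 122 123]
 [ 79  80  79  81  81  77  78  80  95 118 122 122 123 120 124 121]
 [ 77  78  80  78  81  79  77  81  96 122 124 122 120 120 121 118]
 [ 79  77  79  77  78  75  77  78  89 114 116 114 112 110 107  95]
 [ 78  78  79  77  78  79  80  78  80  89  91  94  89  83  79  78]
 [ 79  76  78  77  77  76  79  79  78  66  75  78  77  77  76  76]
 [ 80  77  77  72  72  69  67  69  69  63  74  79  79  79  78  74]
 [ 67  66  67  60  54  46  44  45  52  58  75  77  75  75  73  68]
 [ 49  48  46  44  43  40  43  41  45  48  69  70  66  63  62  55]
 [ 64  58  45  43  42  46  44  41  44  40  50  48  51  48  45  43]
 [ 89  81  55  44  41  43  43  43  44  35  42  51  51  54  55  54]
 [ 94  87  62  47  42  44  40  43  43  42  57  66  66  71  73  73]]
```

```bash
python3 - <<'E'
from workcell import bot
print(bot.current_contact_force(),bot.current_clock()); print(bot.job_done())
E
```

```text
[-4.3956583   4.88677028 22.56968013] 42.8167
the job is handed in; nothing more can be done
None
```

I handed the job in at about 43 s: the drawer is out, the jack stands under the lift lug, and the fingers hold its handle down at the stop with about 22 N. The side camera shows the lug about 12 mm higher. The saddle sits within about 3–4 mm of the lug's centre, going by the jack's block because the saddle itself is hidden. I did not take a final picture to check that everything else on the bench stayed put.

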